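Flip the plate's status marker

ROBOT

A 7-joint arm with a two-finger parallel gripper is mounted at the origin on the work surface. World frame = base frame: x ahead of the robot, y to its left, z up, the work surface at z = 0. Lengths are in m, angles in rad, forces in N, time in s.
With the tool pointing down it reaches from about 0.425 to 0.925 m from the base axis. Payload 6.8 kg.
Tool frame: the origin (TCP) lies on the front face of the gripper's body, between the roots of the fingers; the fingertips stand 73 mm ahead of it and the grasp point (between the pads) lies 54 mm ahead of it (env.nose_length is the distance from the TCP to the fingertips, in m); z points along the fingers, y is the direction in which the jaws open and shut (so a half turn about z gives the same grasp; the last joint's range is limited). The gripper opens to 85 mm and grips with 20 to 120 N. Pads are 22 mm wide; open, the fingers measure 114 mm over their backs; the gripper's body (76 mm by 85 mm) begins 54 mm behind the grasp point. The pads swing forward as they close: fully open they stand 13 mm farther back than shut.
Start: joints at [-1.327, 0.477, 0.022, 1.555, -0.011, 1.109, -0.083], TCP at [0.233, 0.634, 0.304] pointing down, gripper open.
Joint ranges: [-2.96, 2.96], [-0.34, 2.1], [-1.41, 1.46], [0.24, 2.44], [-1.37, 4.51], [0.17, 1.92], [-2.96, 2.96]. Speed limits (rad/s): [2.39, 2.39, 3.14, 3.14, 3.14, 3.14, 3.14].

INTERFACE

Orientations are given as a unit quaternion [w, x, y, z].
In Python, from cell import env, kin, camera, calibration, job gives the robot as it stands. The module is installed in compiled form; this text tells all that it offers. Calls block until the motion is done:
- env.reach(position, orientation): joint-space move of the TCP to a pose.
- env.movel(position, velocity=0.15, rot=None, stop_force=None): straight line of the TCP; rot=None keeps the orientation; velocity is the mean speed in m/s. With stop_force (N) it stops when the force on the tool has changed by that much, and returns True; else False.
- env.goto_joints(angles): joint-space move.
- env.grip(opening, f_grip=None): finger opening in m; f_grip is the grip in N (None keeps the last); returns when the fingers have stopped.
- env.dwell(seconds).
- kin.inverse_kinematics(position, orientation): joint angles nearest the present ones, or None.
- env.get_state(): the state.
- camera(name): name is "scene" or "top" or "wrist"; returns (picture, depth): 420x560x3 uint8, blue, green, red; 420x560 float32, m along the optical axis (not along the pixel's ray), 0 where there is no reading.
- calibration(name): a dict with "fx", "fy", "cx", "cy" (pixels), "rvec" (rotation vector, rad) and "tvec" (3), from world to camera coordinates, as OpenCV has them. Camera axes: x right, y down, z forward; pixel columns grow to the right and rows downward; lengths in m; the calibration is good to about 2 mm. A picture is of the moment at which its call begins: read the wrist's pose just before it. calibration takes no time and is no camera call; for the wrist camera it gives the pose at the moment of the call.
A pose or a line that the arm cannot do raises env.PlanningError and nothing moves.
- job.job_done(): hands the job in, once; it reports no verdict.
The state is a dict: "time": time; "qpos": joint angles; "joint_velocities": joint speeds; "joint_torque": joint torques, N m; "tcp_pos": TCP position; "orientation": TCP orientation; "force": force on the tool from outside, world axes, zero at the start; "torque": the same for the moment, N m; "opening": finger opening in m.
Only numpy, scipy, OpenCV 4.12 (cv2) and the standard library are available. Lean on these libraries where they do the work, as an engineer would, in place of code of your own. Each camera call takes 0.05 s, during which the arm holds its last target.

TASK

On the lab bench are two identical stands with flip markers, one carrying the 96-well microplate and one the white reagent trough. The microplate is ready to read: push the paddle of its stand up and right over the pivot with the fingertips towards the robot until it lies fully down over the microplate, showing the ringed face. Do not lift or shove the stands, and leave the trough's paddle, the microplate, the trough, the bottle and the timer as they are.

Things in the scene. Friction and masses are not known exactly. Their poses are not given: they have to be found in the camera images.
- stand_plate: freestanding marker stand that carries the microplate, about 1.3 kg, not fixed. Grey metal base 150 (y) by 12 mm, x from -80 to +120 mm. Origin: on its underside, straight below the pivot. +x points towards the robot, y along the pivot. Two cheeks 6 mm thick, 98 mm apart, 117 mm tall, carry the pivot; a rest bar 36 mm deep (x) lies under it
- pivot_plate (a point): middle of that stand's pivot axis, 110 mm above the bench; axes as the stand's
- edge_plate (a point): middle of the free edge of that stand's paddle, half-way through its thickness, 80 mm from the pivot. The paddle is a stiff white plate 80 mm wide and 5 mm thick; the space under it is empty down to the base but for the rest bar, so from beyond, reaching back towards the robot, a fingertip fits under this edge
- paddle_plate (a joint): turn of the paddle on the microplate's stand, rad. 0: level, pointing away from the robot (-x of the stand), plain face up; 1.57: upright; 3.14: level towards the robot (+x of the stand), ringed face up. Stops at 0 and 3.14. Starts at 0 to 0.25. Stays wherever it is left: about 0.5 to 1 N at its free edge moves it
- stand_trough: freestanding marker stand that carries the reagent trough, about 1.3 kg, not fixed. Grey metal base 150 (y) by 12 mm, x from -80 to +120 mm. Origin: on its underside, straight below the pivot. +x points towards the robot, y along the pivot. Two cheeks 6 mm thick, 98 mm apart, 117 mm tall, carry the pivot; a rest bar 36 mm deep (x) lies under it; leave it alone
- edge_trough (a point): middle of the free edge of the paddle of the trough's stand; leave it alone
- paddle_trough (a joint): turn of the paddle on the reagent trough's stand, rad. 0: level, pointing away from the robot (-x of the stand), plain face up; 1.57: upright; 3.14: level towards the robot (+x of the stand), ringed face up. Stops at 0 and 3.14. Starts at 0 to 0.25. Stays wherever it is left: about 0.5 to 1 N at its free edge moves it; leave it alone
- microplate: loose 96-well plate, 86 (x) by 128 (y) by 14.5 mm, origin at the centre of its underside, lying on its stand's base on the robot's side, about 66 mm nearer than the pivot
- trough: loose white open reagent trough, 78 (x) by 146 (y) by 34 mm, origin at the centre of its underside, lying on its stand's base on the robot's side, about 66 mm nearer than the pivot
- vial: loose amber bottle, 40 mm across, 85 mm tall, origin at the centre of its underside, between the two stands, on the robot's side
- timer: loose white square timer, 30 (x) by 70 (y) by 70 mm tall, dial towards +x, origin at the centre of its underside, standing out to the robot's left
Things that resemble listed ones, but are neither listed nor needed, are in the scene too. Leave any brown or pink look-alike of the timer alone.

How it is judged:
By the outcome, as a careful person would: the job done as asked, in the order asked, and still so for the second after the job is handed in, with the robot touching nothing.
It also fails if it takes over 42 s, if anything falls off the work surface, if the arm or the gripper's body presses on something with over 40 N, if the wrist force passes 120 N, or if a joint passes its speed limit or range.

## Working session

There is one attempt and no reset: what is moved stays moved. The work goes in short steps, each a Python script; the robot and the scene stay as the last script left them, time stands still between calls to the robot, and variables do not carry over. Pictures are saved under pics/ and viewed, and the job is handed in when it is done.

```bash
ls; mkdir -p pics
python3 - <<'E'
from cell import env,camera,calibration
import cv2,numpy as np
s=env.get_state();print(s['time'],s['tcp_pos'],s['orientation'],env.nose_length)
for n in ['scene','top']:
    p,d=camera(n);cv2.imwrite(f'pics/{n}0.png',p);np.savez(f'pics/{n}0.npz',p=p,d=d);print(n,calibration(n),d.min(),d.max())
E
```

```text
pics
0.0 [0.23246981 0.63321438 0.30293376] [-9.43836865e-05  1.75014140e-01  9.84565508e-01 -8.95972640e-04] 0.0726
scene {'fx': 392.8609215905884, 'fy': 392.8609215905884, 'cx': 284.7215714646182, 'cy': 215.0209299114447, 'rvec': array([ 1.74758082,  1.40864991, -0.74126659]), 'tvec': array([-0.27380473, -0.19775808,  1.43638846])} 0.0 2.988568
top {'fx': 420.7278251466188, 'fy': 420.7278251466188, 'cx': 280.3553123380853, 'cy': 212.24110198334859, 'rvec': array([ 2.18567614, -2.18675268,  0.09418742]), 'tvec': array([0.15173568, 0.53076167, 1.04502712])} 0.0 1.9231749
```

View pics/scene0.png

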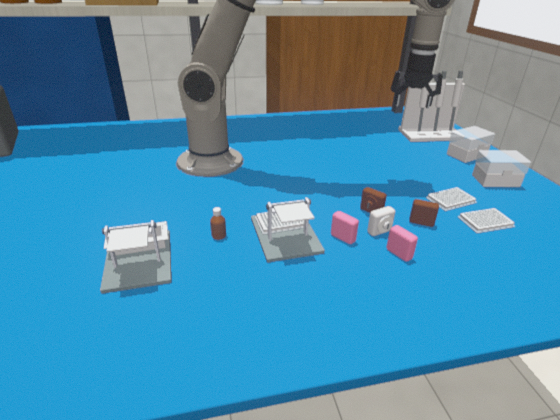

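View pics/top0.png

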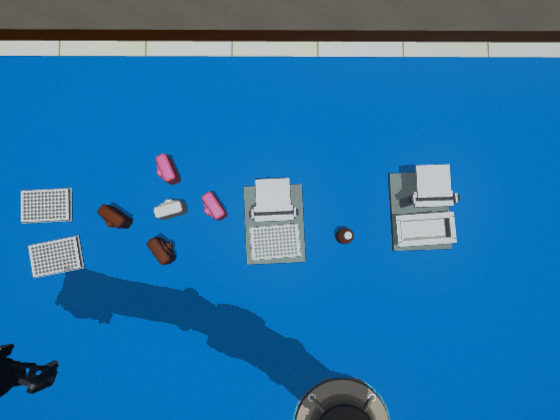

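The microplate stand is around (274,225) in the top view, with its paddle at (272,193) pointing away from the robot. The trough stand is around (423,210). A pink block at (213,206) is near the stand. Next I measure from depth.

```bash
cat > h.py <<'E'
import numpy as np,cv2
from cell import env,kin,camera,calibration,job
from scipy.spatial.transform import Rotation as R
def world(c,d):
    Rm=cv2.Rodrigues(np.array(c['rvec']))[0];v,u=np.mgrid[0:420,0:560]
    P=np.stack([(u-c['cx'])/c['fx']*d,(v-c['cy'])/c['fy']*d,d],-1)
    W=(P-np.array(c['tvec']))@Rm; W[d==0]=np.nan
    return W
E
python3 - <<'E'
from h import *
np.set_printoptions(precision=4,suppress=True)
z=np.load('pics/top0.npz');p,d=z['p'].astype(int),z['d'];W=world(calibration('top'),d)
print('table',W[300,400],W[100,100])
def roi(u0,u1,v0,v1):
    m=np.zeros((420,560),bool);m[v0:v1,u0:u1]=1;return m
def rect(m,name):
    X=W[m];r=cv2.minAreaRect(X[:,:2].astype(np.float32));print(name,len(X),r,cv2.boxPoints(r).round(4).tolist(),'z',np.nanpercentile(X[:,2],[5,50,95]))
for nm,(u0,u1,v0,v1) in dict(plate=(235,312,170,275),trough=(383,470,155,260)).items():
    g=roi(u0,u1,v0,v1)
    b=(p[...,0]-p[...,2]<40)
    base=g&(W[...,2]>.004)&(W[...,2]<.02)&b; rect(base,nm+' base')
    pad=g&(W[...,2]>.095)&(p.min(-1)>170); rect(pad,nm+' hi white')
    X=W[pad];A=np.c_[X[:,:2],np.ones(len(X))];print('plane',np.linalg.lstsq(A,X[:,2],rcond=None)[0])
for nm,(u0,u1,v0,v1) in dict(pink=(198,230,188,222),vial=(333,357,223,247),pink2=(150,182,150,186),wt=(150,187,195,222)).items():
    g=roi(u0,u1,v0,v1)&(W[...,2]>.03);rect(g,nm)
# profile along paddle
for v in range(172,226,3): print(v,W[v,272],p[v,272])
E
```

```text
table [ 0.3078 -0.1542 -0.0047] [ 0.8284  0.6249 -0.0019]
plate base 1542 ((0.5028811693191528, 0.16781871020793915), (0.19768069684505463, 0.14875677227973938), 2.5638034343719482) [[0.4007999897003174, 0.23770000040531158], [0.4074999988079071, 0.08910000324249268], [0.6049000024795532, 0.09790000319480896], [0.5982999801635742, 0.24650000035762787]] z [0.0081 0.0114 0.0159]
plate hi white 1344 ((0.5535883903503418, 0.16949233412742615), (0.09616208076477051, 0.09987351298332214), 2.7681167125701904) [[0.5031999945640564, 0.21699999272823334], [0.5080000162124634, 0.11729999631643295], [0.6039999723434448, 0.12189999967813492], [0.5992000102996826, 0.22169999778270721]] z [0.1053 0.1128 0.1165]
plane [0.0814 0.0049 0.0662]
trough base 2349 ((0.5366024971008301, -0.20589932799339294), (0.19817696511745453, 0.1502859890460968), 1.9293053150177002) [[0.4350000023841858, -0.13410000503063202], [0.4401000142097473, -0.2842999994754791], [0.6381999850273132, -0.2777000069618225], [0.6330999732017517, -0.1274999976158142]] z [0.0076 0.012  0.0172]
trough hi white 1301 ((0.5869742035865784
[... 1616 characters left out ...]

175 [0.6292 0.1729 0.0009] [192 121  19]
178 [ 0.6221  0.1729 -0.0041] [151 125  99]
181 [0.5962 0.1716 0.1142] [202 199 193]
184 [0.5891 0.1716 0.1151] [202 201 196]
187 [0.582  0.1716 0.1154] [203 198 193]
190 [0.5751 0.1716 0.1148] [203 200 195]
193 [0.5684 0.1716 0.1124] [203 199 194]
196 [0.5613 0.1716 0.1131] [201 197 194]
199 [0.5545 0.1716 0.112 ] [201 199 194]
202 [0.5475 0.1716 0.1121] [203 200 195]
205 [0.5406 0.1716 0.1108] [203 200 195]
208 [0.5336 0.1716 0.1116] [202 200 195]
211 [0.5266 0.1716 0.1122] [180 179 173]
214 [0.5197 0.1716 0.1116] [124 118 113]
217 [0.5131 0.1717 0.1059] [200 198 195]
220 [0.506  0.1716 0.1082] [181 178 174]
223 [0.504  0.1727 0.0112] [147 150 131]
```

```bash
cat >> h.py <<'E'
SX=np.array([-.9990,-.0445,0]);PIV=np.array([.523,.1687,.110]);Z=np.array([0,0,1.]);SY=np.cross(Z,SX)
L=env.nose_length
def ori(t,s=1,jaw='y'):
    f=np.cos(t)*SX-np.sin(t)*Z
    y=s*SY if jaw=='y' else s*np.cross(f,SY)
    x=np.cross(y,f);q=R.from_matrix(np.c_[x,y,f]).as_quat();return q[[3,0,1,2]],f
def tcp(tipx,tipz,t,s=1,jaw='y',ty=0):  # tip in stand frame rel pivot
    q,f=ori(t,s,jaw);return PIV+SX*tipx+SY*ty+Z*tipz-f*L,q
E
python3 - <<'E'
from h import *
np.set_printoptions(precision=3,suppress=True)
for jaw in 'yx':
  for s in (1,-1):
    for deg in (20,30,40,45,50,60,75,90):
      t=np.radians(deg);o=[]
      for a,b in [(-.11,-.03),(-.065,-.03),(-.05,.06),(0,.1),(.06,.06),(.065,.0)]:
        q=kin.inverse_kinematics(*tcp(a,b,t,s,jaw)); o.append(None if q is None else np.array(q))
      print(jaw,s,deg,[x is not None for x in o],o[0],o[-1])
E
```

```text
y 1 20 [False, False, False, False, False, False] None None
y 1 30 [False, False, False, False, True, True] None [-0.708  1.048  0.667  1.486 -0.529  1.904 -1.358]
y 1 40 [True, True, True, True, True, True] [-0.285  1.123  0.023  0.962 -0.201  1.913 -1.773] [-0.748  0.945  0.68   1.579 -0.529  1.737 -1.378]
y 1 45 [True, True, True, True, True, True] [-0.589  1.177  0.715  1.074 -0.624  1.905 -1.429] [-0.765  0.888  0.675  1.628 -0.522  1.646 -1.396]
y 1 50 [True, True, True, True, True, True] [-0.612  1.119  0.707  1.151 -0.609  1.798 -1.427] [-0.783  0.831  0.67   1.679 -0.514  1.553 -1.413]
y 1 60 [True, True, True, True, True, True] [-0.659  1.006  0.688  1.304 -0.581  1.578 -1.428] [-0.825  0.715  0.661  1.787 -0.492  1.359 -1.452]
y 1 75 [True, True, True, True, True, True] [-0.728  0.843  0.659  1.531 -0.545  1.232 -1.439] [-0.905  0.548  0.655  1.959 -0.447  1.049 -1.522]
y 1 90 [True, True, True, True, True, True] [-0.79   0.697  0.622  1.751 -0.515  0.863 -1.461] [-1.02   0.403  0.672  2.139 -0.381  0.717 -1.621]
y -1 20 [False, False, False, False, False, False] None None
[... 2375 characters left out ...]
rue, True] [-0.42   1.084  0.305  1.055 -0.362  1.828 -0.061] [-0.528  0.789  0.288  1.61  -0.339  1.57  -0.05 ]
x -1 50 [True, True, True, True, True, True] [-0.436  1.027  0.307  1.132 -0.35   1.722 -0.057] [-0.554  0.738  0.306  1.662 -0.337  1.483 -0.051]
x -1 60 [True, True, True, True, True, True] [-0.478  0.918  0.325  1.287 -0.338  1.508 -0.047] [-0.616  0.638  0.347  1.773 -0.333  1.304 -0.057]
x -1 75 [True, True, True, True, True, True] [-0.571  0.773  0.389  1.519 -0.348  1.179 -0.025] [-0.731  0.494  0.413  1.948 -0.315  1.015 -0.089]
x -1 90 [True, True, True, True, True, True] [-0.69   0.656  0.468  1.744 -0.381  0.833 -0.001] [-0.825  0.358  0.423  2.128 -0.225  0.698 -0.208]
```

```bash
cat >> h.py <<'E'
T=np.radians(50)
def T_(a,b): return tcp(a,b,T,-1,'y')
E
python3 - <<'E'
from h import *
np.set_printoptions(precision=4,suppress=True)
env.grip(0.0,20)
env.reach(*T_(-.16,.12))
env.movel(T_(-.135,-.04)[0],.15,stop_force=6)
s=env.get_state();print(s['time'],s['tcp_pos'],s['force'],s['opening'])
for n in ['scene','top']:
    p,d=camera(n);cv2.imwrite(f'pics/{n}1.png',cv2.resize(p[100:320,100:440] if n=='scene' else p[120:320,150:420],None,fx=2.3,fy=2.3))
E
```

```text
Traceback (most recent call last):
cell.PlanningError: the arm cannot take that pose within its joint ranges
```

```bash
cat >> h.py <<'E'
H=.011
def path(a,T=None,d=.02,re=.08):
    T=T_deg if T is None else T
    f=np.array([np.cos(T),-np.sin(T)]);n=np.array([np.sin(T),np.cos(T)])
    p=np.array([-np.cos(a),np.sin(a)]);u=np.array([-np.sin(a),-np.cos(a)])
    if a<T: return re*p+.0025*u+f*d-H*n
    return (re-d)*p+(.0025+H*abs(n@u))*u
E
python3 - <<'E'
from h import *
for deg in (45,50,55,60):
    T=np.radians(deg)
    w=[(-.16,.12),(-.135,.12),(-.12,.10),(-.11,.08),(-.12,.05),(-.12,-.04),(-.125,-.03),(-.075,-.04)]
    ok=lambda a,b:kin.inverse_kinematics(*tcp(a,b,T,-1)) is not None
    print(deg,[ok(*x) for x in w],[ok(*path(np.radians(x),T)) for x in range(0,181,15)])
    print(np.round([path(np.radians(x),T) for x in range(0,181,30)],3).tolist())
E
```

```text
45 [False, False, False, False, False, True, True, True] [True, True, True, True, True, True, True, True, True, True, True, True, True]
[[-0.074, -0.024], [-0.064, 0.016], [-0.041, 0.045], [-0.01, 0.06], [0.025, 0.055], [0.049, 0.035], [0.06, 0.01]]
50 [False, False, True, True, True, True, True, True] [True, True, True, True, True, True, True, True, True, True, True, True, True]
[[-0.076, -0.025], [-0.066, 0.015], [-0.042, 0.045], [-0.011, 0.06], [0.025, 0.055], [0.05, 0.034], [0.06, 0.01]]
55 [True, True, True, True, True, True, True, True] [True, True, True, True, True, True, True, True, True, True, True, True, True]
[[-0.078, -0.025], [-0.068, 0.015], [-0.042, 0.045], [-0.012, 0.06], [0.024, 0.056], [0.05, 0.033], [0.06, 0.009]]
60 [True, True, True, True, True, True, True, True] [True, True, True, True, True, True, True, True, True, True, True, True, True]
[[-0.08, -0.025], [-0.07, 0.015], [-0.042, 0.045], [-0.012, 0.06], [0.023, 0.056], [0.051, 0.032], [0.06, 0.008]]
```

```bash
sed -i 's/^T=np.radians(50)/T=np.radians(55)/; s/T_deg/globals()["T"]/' h.py
python3 - <<'E'
from h import *
np.set_printoptions(precision=4,suppress=True)
env.reach(*T_(-.145,.12))
hit=env.movel(T_(-.125,-.04)[0],.15,stop_force=6)
s=env.get_state();print(hit,s['time'],s['tcp_pos'],s['force'],s['opening'])
for n in ['scene','top']:
    p,d=camera(n);np.savez(f'pics/{n}1.npz',p=p,d=d);cv2.imwrite(f'pics/{n}1.png',cv2.resize(p[100:320,100:440] if n=='scene' else p[120:320,150:420],None,fx=2.3,fy=2.3))
E
```

```text
False 4.375 [0.6902 0.1763 0.1307] [ 0.159  -0.7429  1.0607] 0.00024885768923361095
```

View pics/scene1.png

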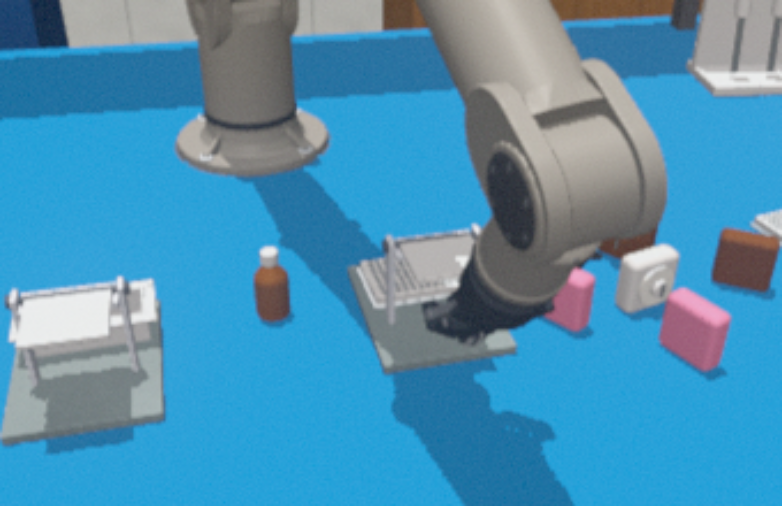

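View pics/top1.png

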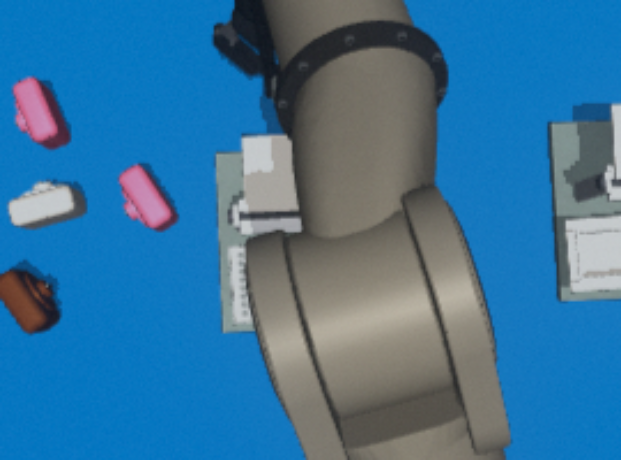

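Run:
```python
from h import *
np.set_printoptions(precision=3,suppress=True)
z=np.load('pics/top1.npz');W=world(calibration('top'),z['d'])
for v in range(125,260,12): print(v,W[v,305],W[v,272])
z=np.load('pics/scene1.npz');W=world(calibration('scene'),z['d'])
for y in range(270,505,14):
  for x in (430,460,490,520,550): 
    print(W[100+int(y/2.3),100+int(x/2.3)],end=' ')
  print()
```

```text
125 [0.606 0.123 0.537] [0.616 0.167 0.504]
137 [0.585 0.125 0.555] [0.598 0.167 0.508]
149 [0.569 0.125 0.559] [0.582 0.167 0.504]
161 [0.552 0.126 0.57 ] [0.56  0.167 0.528]
173 [0.535 0.127 0.581] [0.547 0.167 0.51 ]
185 [0.519 0.128 0.592] [0.587 0.172 0.115]
197 [0.504 0.128 0.599] [0.559 0.172 0.115]
209 [0.489 0.129 0.608] [0.531 0.172 0.111]
221 [0.475 0.129 0.614] [0.476 0.166 0.597]
233 [0.461 0.13  0.627] [0.461 0.166 0.623]
245 [0.448 0.131 0.631] [0.448 0.166 0.63 ]
257 [0.436 0.131 0.634] [0.436 0.166 0.634]
[0.587 0.147 0.114] [0.595 0.179 0.115] [0.791 0.145 0.246] [0.82  0.158 0.263] [0.833 0.176 0.269] 
[0.485 0.173 0.026] [0.727 0.141 0.191] [0.788 0.147 0.231] [0.811 0.163 0.244] [0.817 0.184 0.246] 
[nan nan nan] [0.732 0.14  0.18 ] [0.781 0.15  0.213] [0.8   0.168 0.224] [0.798 0.193 0.219] 
[0.704 0.119 0.149] [0.729 0.141 0.164] [0.769 0.155 0.19 ] [0.777 0.178 0.193] [0.709 0.233 0.137] 
[0.713 0.117 0.14 ] [0.686 0.155 0.115] [0.757 0.16  0.167] [0.76  0.185 0.165] [ 0.555  0.302 -0.002] 
[0.568 0.154 0.01 ] [0.668 0.161 0.084] [0.582 0.221 0.01 ] [ 0.574  0
[... 584 characters left out ...]
4  0.252 -0.001] 
[ 0.69   0.126 -0.   ] [ 0.695  0.158 -0.001] [ 0.702  0.187 -0.   ] [ 0.707  0.216 -0.002] [ 0.713  0.246 -0.002] 
[ 0.706  0.122 -0.003] [ 0.713  0.153 -0.002] [ 0.72   0.181 -0.001] [ 0.725  0.211 -0.002] [ 0.733  0.239 -0.   ] 
[ 0.726  0.117 -0.001] [ 0.73   0.149 -0.004] [ 0.739  0.176 -0.   ] [ 0.744  0.204 -0.001] [0.752 0.232 0.001] 
[ 0.744  0.113 -0.001] [0.751 0.143 0.   ] [0.757 0.17  0.   ] [ 0.762  0.199 -0.001] [ 0.766  0.227 -0.003] 
[ 0.761  0.109 -0.001] [ 0.766  0.139 -0.002] [ 0.771  0.166 -0.003] [ 0.779  0.193 -0.001] [ 0.783  0.221 -0.002] 
[0.779 0.105 0.   ] [ 0.782  0.135 -0.003] [ 0.789  0.161 -0.001] [ 0.795  0.188 -0.001] [ 0.799  0.215 -0.003]
```

Run:
```python
from h import *
p,d=camera('wrist');cv2.imwrite('pics/wrist1.png',p)
```

```text
(no output)
```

View pics/wrist1.png

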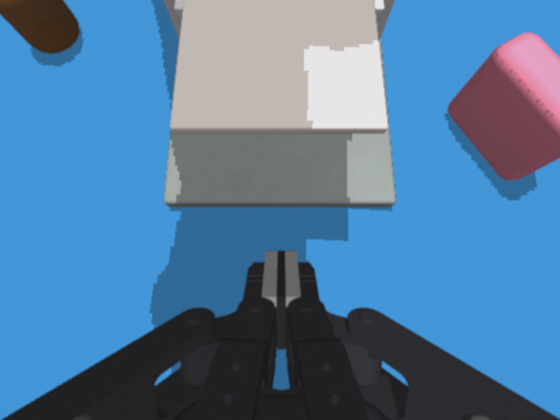

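Wrist view: the closed fingertips are at (281,255), centred beyond the paddle's free edge at row 130. The forearm is about 0.5 m up, well clear. Now I go under the edge and start lifting.

Run:
```python
from h import *
np.set_printoptions(precision=3,suppress=True)
f0=env.get_state()['force']
print(env.movel(T_(-.078,-.042)[0],.1,stop_force=5))
for deg in (5,20,35,50,65):
    hit=env.movel(T_(*path(np.radians(deg)))[0],.06,stop_force=6)
    s=env.get_state();print(deg,hit,s['time'],s['force']-f0)
    if hit: break
p,d=camera('scene');cv2.imwrite('pics/s2.png',cv2.resize(p[100:320,100:440],None,fx=2.3,fy=2.3))
p,d=camera('wrist');cv2.imwrite('pics/w2.png',p)
```

```text
False
5 False 5.6917 [-0.444  0.053 -0.097]
20 True 5.9167 [0.221 0.286 0.278]
```

View pics/s2.png

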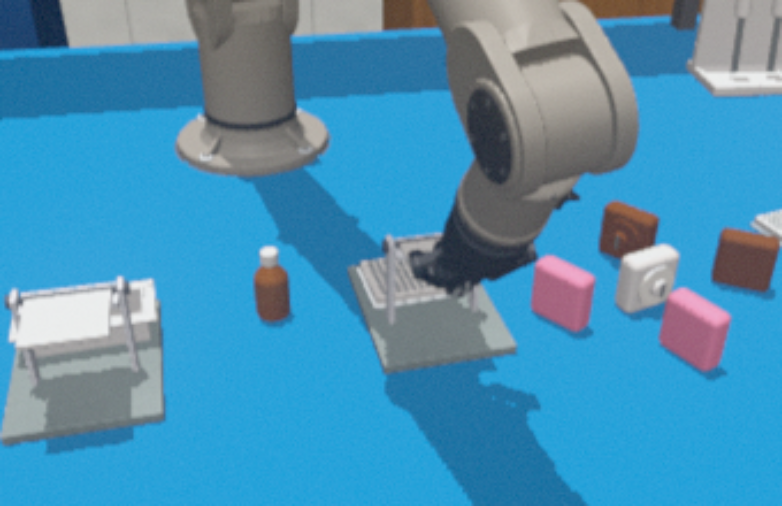

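View pics/w2.png

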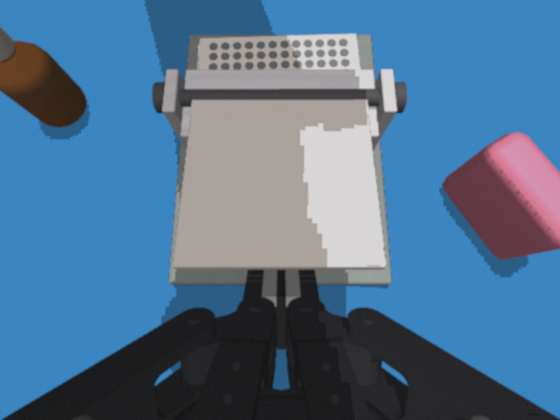

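The wrist view shows the fingertips tucked under the edge (paddle edge at row 268). The stop came from a short transient, since the force is now about 0.4 N. I'll continue with a higher threshold.

Run:
```python
from h import *
np.set_printoptions(precision=3,suppress=True)
f0=np.array([.159,-.743,1.061])
for deg in (20,35,50,65):
    hit=env.movel(T_(*path(np.radians(deg)))[0],.05,stop_force=12)
    s=env.get_state();print(deg,hit,s['time'],s['force']-f0)
    if hit: break
p,d=camera('scene');cv2.imwrite('pics/s3.png',cv2.resize(p[100:320,100:440],None,fx=2.3,fy=2.3))
p,d=camera('wrist');cv2.imwrite('pics/w3.png',p)
```

```text
20 False 6.5333 [-1.064  0.31  -1.117]
35 False 7.1 [ 0.104  1.044 -0.631]
50 False 7.6667 [ 0.921  1.226 -0.176]
65 False 8.175 [-0.457  0.072  0.15 ]
```

View pics/s3.png

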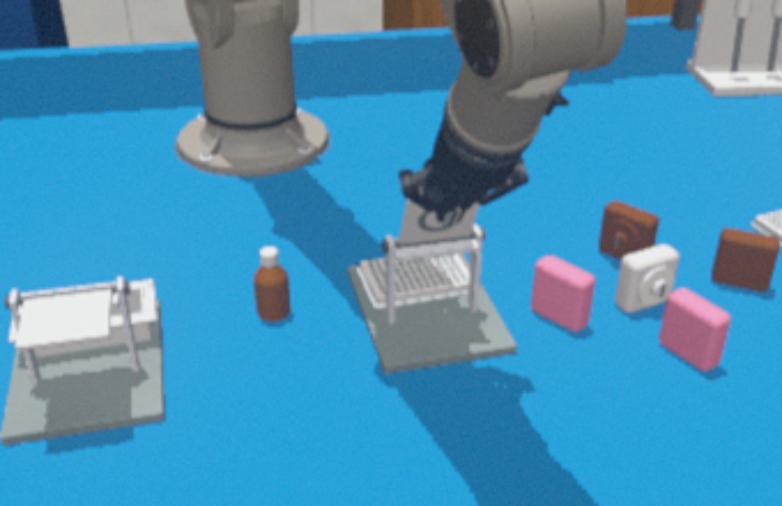

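View pics/w3.png

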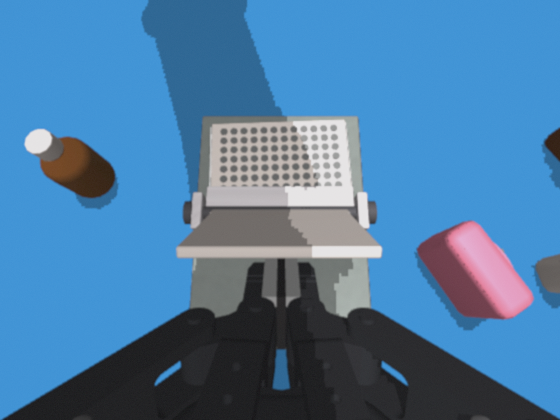

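The paddle is at about 65°, with its edge at row 252 in the wrist view and the fingers behind it. The stand hasn't moved. Continuing over the top.

Run:
```python
from h import *
np.set_printoptions(precision=3,suppress=True)
f0=np.array([.159,-.743,1.061])
for deg in (80,95,110,125,140,155,168):
    hit=env.movel(T_(*path(np.radians(deg)))[0],.05,stop_force=12)
    s=env.get_state();print(deg,hit,s['time'],s['force']-f0)
    if hit: break
p,d=camera('scene');cv2.imwrite('pics/s4.png',cv2.resize(p[100:320,100:440],None,fx=2.3,fy=2.3))
p,d=camera('wrist');cv2.imwrite('pics/w4.png',p)
```

```text
80 False 8.7583 [-0.034  0.631 -1.395]
95 False 9.2583 [-0.571  1.032 -1.579]
110 False 9.7667 [-0.249  0.725 -0.108]
125 False 10.2833 [ 0.371  0.785 -1.636]
140 False 10.8 [ 0.828  0.668 -1.031]
155 False 11.2417 [ 0.542  1.227 -0.992]
168 False 11.6167 [-0.501  0.748 -1.134]
```

View pics/s4.png

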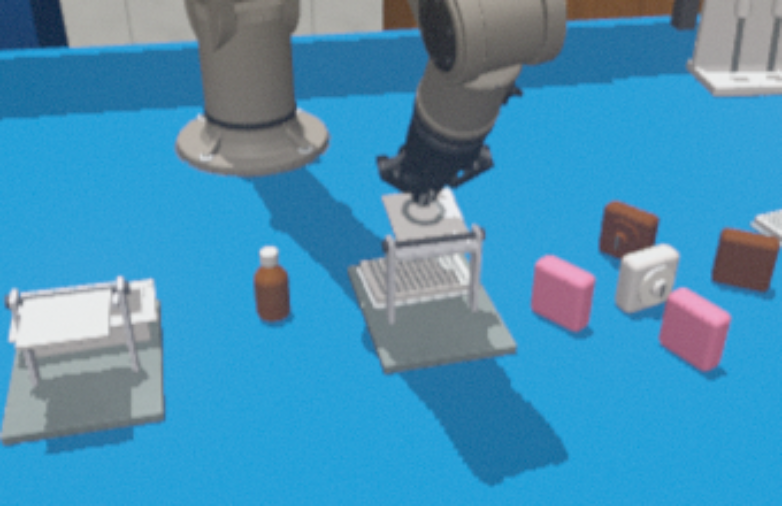

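View pics/w4.png

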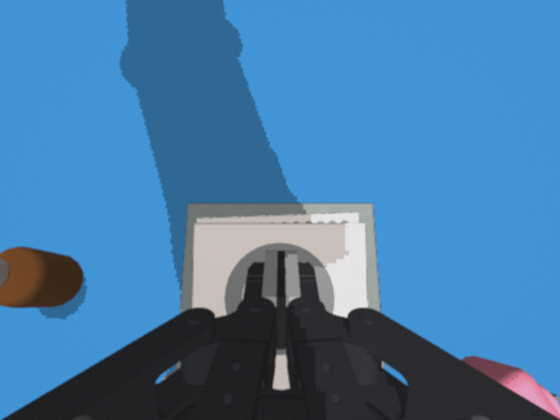

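The ringed face is up, with the paddle near 165°. Now a slow push down to the stop with a force limit.

Run:
```python
from h import *
np.set_printoptions(precision=3,suppress=True)
f0=np.array([.159,-.743,1.061])
b=path(np.pi)
for dz in (.003,0,-.002,-.004,-.006,-.008,-.010,-.012):
    hit=env.movel(T_(b[0],b[1]+dz)[0],.02,stop_force=5)
    env.dwell(.15);s=env.get_state();print(dz,hit,s['time'],s['force']-f0,s['tcp_pos'][2])
    if (s['force']-f0)[2]>4: break
p,d=camera('scene');cv2.imwrite('pics/s5.png',cv2.resize(p[100:320,100:440],None,fx=2.3,fy=2.3))
```

```text
0.003 False 12.4083 [-1.313  1.654 -1.555] 0.18132258686420316
0 False 12.8583 [ 0.542  0.551 -0.763] 0.17827739890192007
-0.002 False 13.2583 [0.546 0.326 3.234] 0.1764833671665558
-0.004 False 13.6583 [-0.323  0.236 13.167] 0.1760122195109644
```

View pics/s5.png

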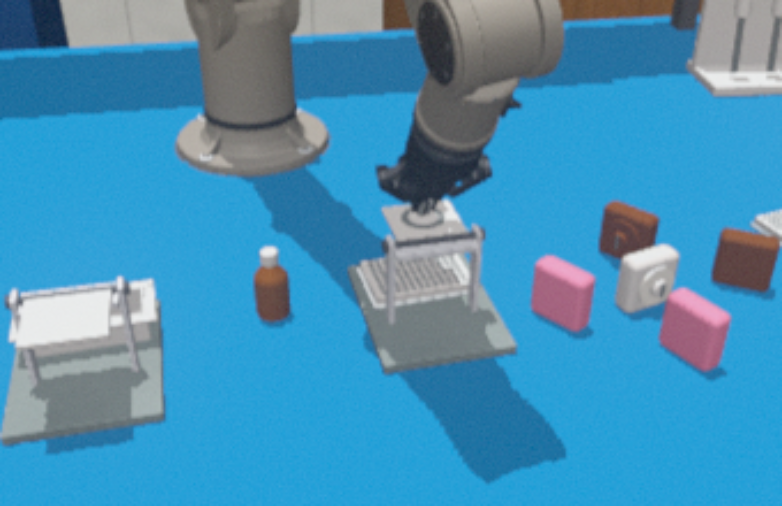

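The fingers met the stop firmly: 13 N, with the height holding steady. Now retreat straight up, then aside, and check.

Run:
```python
from h import *
np.set_printoptions(precision=4,suppress=True)
s=env.get_state();t=s['tcp_pos']
env.movel(t+[0,0,.03],.06);env.movel(t+[0,0,.17],.2)
env.goto_joints([-1.327,.477,.022,1.555,-.011,1.109,-.083])
print(env.get_state()['time'])
z=np.load('pics/top0.npz');W0=world(calibration('top'),z['d'])
p,d=camera('top');cv2.imwrite('pics/top6.png',p);W=world(calibration('top'),d)
s,_=camera('scene');cv2.imwrite('pics/s6.png',s)
def rect(W,p,u0,u1,v0,v1,lo,hi):
    p=p.astype(int);m=np.zeros((420,560),bool);m[v0:v1,u0:u1]=1
    m&=(W[...,2]>lo)&(W[...,2]<hi)&(p[...,0]-p[...,2]<40);X=W[m]
    r=cv2.minAreaRect(X[:,:2].astype(np.float32));return len(X),np.round(r[0],4),np.round(r[1],4),round(r[2],2),X
for nm,a in dict(base=(235,312,170,275,.004,.02),tr=(383,470,155,260,.004,.02),trpad=(383,470,155,260,.095,.2),vial=(333,357,223,247,.03,.2),timer=(150,187,195,222,.03,.2),pink=(198,230,188,222,.03,.2)).items():
    print(nm,rect(W0,z['p'],*a)[:4],rect(W,p,*a)[:4])
X=rect(W,p,235,312,170,275,.09,.2)[4];X=X[X[:,0]<.505]
A=np.c_[(X[:,:2]-PIV[:2])@SX[:2],np.ones(len(X))];print('paddle slope,z',np.linalg.lstsq(A,X[:,2],rcond=None)[0],len(X),X[:,:2].min(0),X[:,:2].max(0))
```

```text
17.1417
base (1542, array([0.5029, 0.1678]), array([0.1977, 0.1488]), 2.56) (2071, array([0.503 , 0.1677]), array([0.1982, 0.1485]), 2.78)
tr (2349, array([ 0.5366, -0.2059]), array([0.1982, 0.1503]), 1.93) (2345, array([ 0.5364, -0.2053]), array([0.1979, 0.1501]), 2.12)
trpad (1588, array([ 0.5866, -0.2046]), array([0.0974, 0.1132]), 1.84) (1598, array([ 0.587 , -0.2041]), array([0.0985, 0.1128]), 2.07)
vial (208, array([ 0.4713, -0.0059]), array([0.0363, 0.0369]), 41.78) (206, array([ 0.4712, -0.0061]), array([0.0366, 0.0366]), 43.2)
timer (442, array([0.5412, 0.4259]), array([0.0435, 0.0695]), 15.62) (444, array([0.5418, 0.4262]), array([0.0448, 0.0691]), 15.46)
pink (415, array([0.541 , 0.3203]), array([0.0697, 0.0414]), 33.79) (414, array([0.5408, 0.3203]), array([0.0691, 0.0416]), 33.51)
paddle slope,z [0.0067 0.1116] 939 [0.4414 0.1255] [0.5038 0.2134]
```

View pics/top6.png

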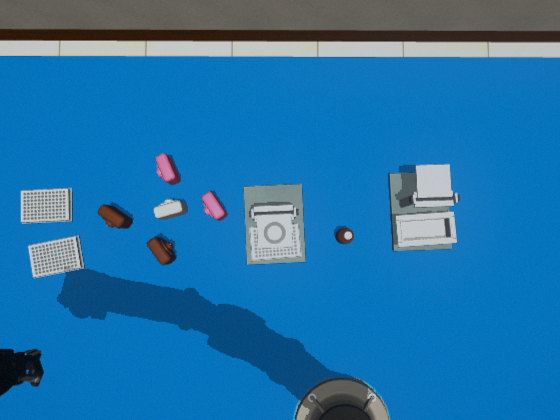

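View pics/s6.png

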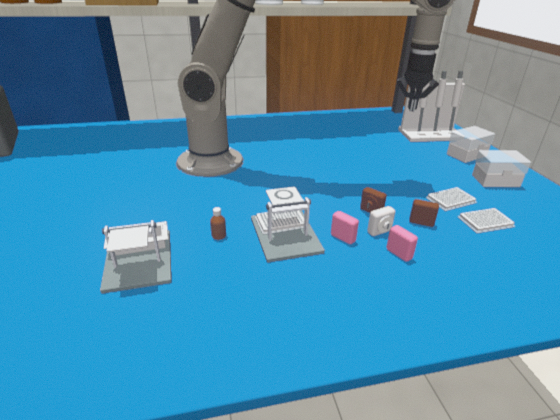

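The top view shows the ringed paddle lying over the microplate at (274,233), level to within 0.007 rad. Everything else is unchanged to within 1 mm.

```bash
python3 -c "
from cell import job;job.job_done()"
```

```text
the job is handed in; nothing more can be done
```

I flipped the microplate stand's paddle fully over the pivot, and it now lies level over the microplate with the ringed face up. I handed the job in at about 17 s, with the arm back at its start pose and touching nothing.

- **How it went:** the closed fingertips went under the free edge from beyond and pushed the paddle over in an arc. They then pressed it onto its stop with a peak reading of about 13 N.
- **Paddle:** its measured slope is 0.007 rad, so it is flat.
- **Other objects:** both stands, the trough's paddle, the bottle, the timer and the nearest pink look-alike stayed within about 1 mm of their first measurements, which is camera noise. I checked the microplate and trough by eye only, and both look unmoved.
- **Hiccups:** the first waypoint I planned was out of reach, so I tilted the tool slightly steeper. One early force stop was a false trigger from motion, and I continued with a higher limit. No check failed at the end.

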